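# Tare the kitchen scale with the mug on it

### The arm

A 6-joint arm with a two-finger parallel gripper is mounted at the origin on a cart in front of the work surface, level with it; the furniture and walls round the work are solid. World frame = base frame: x ahead of the robot, y to its left, z up, the work surface at z = 0. Lengths are in mm, angles in rad, forces in N, time in s.
With the tool pointing down it reaches from about 275 to 750 mm from the base axis. Payload 10.2 kg.
Tool frame: the origin (TCP) lies between the finger pads; the fingertips stand 22 mm ahead of it and the grasp point (between the pads) lies 3 mm ahead of it (ctrl.nose_length is the distance from the TCP to the fingertips, in mm); z points along the fingers, y is the line along which they close (so a half turn about z gives the same grasp; the last joint's range is limited). The gripper opens to 85 mm and grips with 20 to 120 N. Pads are 22 mm wide; open, the fingers measure 114 mm over their backs; the gripper's body (76 mm by 85 mm) begins 54 mm behind the grasp point. The pads swing forward as they close: fully open they stand 13 mm farther back than shut.
Start: joints at [-1.421, 0.313, 1.498, -0, 1.331, -0.223], TCP at [191.206, -488.95, 253.294] pointing down, gripper open.
Joint ranges: [-2.94, 2.94], [-0.97, 2.17], [0.19, 2.56], [-1.23, 4.37], [0.02, 3.11], [-2.88, 2.88]. Speed limits (rad/s): [2.39, 2.39, 3.01, 3.14, 3.14, 3.14].

### API

Orientations are given as a unit quaternion [w, x, y, z].
In Python, from rig import sense, imaging, ctrl gives the robot as it stands. The module is installed in compiled form; this text tells all that it offers.
- The arm moves only by the tool apply_moves, never from a script. Its argument "commands" is a list of rows, each a list of 5 numbers: the gripper command: -1 is fully open, 1 is shut, values between are in proportion, then the shift along the tool's x, y, z in mm, then the turn about the tool's z in degrees. A call has 1 to 20 rows; each row shifts and turns the commanded pose from where the row before left it, along the tool's axes as they then stand; what a row does not reach is not made up. A row lasts 1/8 s, in which the tool goes at most 62.5 mm and 10.7 degrees, less where a joint would pass 70% of its speed; a pose out of reach is approached as far as the arm can. A call is refused whole if a number of a shift passes 62.5 or a number of a turn 10.7, either way. A call with a gripper value outside its range is refused whole. The fingers move at their own pace and stop on an object; "newtons" is the grip in N (left out, the last holds). Time passes only in rows, so rows that do not move let the fingers close. It gives the time, the measured TCP pose, the force, the opening and the grip force at its end, in the units of the state.
- sense(): the state, without advancing time (a new reading comes with each control period).
- imaging.capture(name): name is "scene" or "top" or "wrist"; returns the picture (420x560x3 uint8, blue, green, red); there is no depth.
- imaging.calibration(name): a dict with "camera_matrix" (3x3 intrinsics, pixels), "world_to_cam" (4x4, takes a point from world to camera coordinates). Camera axes: x right, y up, looking along -z (the intrinsics and any distortion apply to the point x, -y, -z); pixel columns grow to the right and rows downward; lengths in mm; the calibration is good to about 2 mm. A picture is of the moment at which its call begins: read the wrist's pose just before it. calibration takes no time and is no camera call; for the wrist camera it gives the pose at the moment of the call.
- ctrl.finish_job(): hands the job in; it is judged then, once.
The state is a dict: "time_s": time; "joints": joint angles; "dq": joint speeds; "tau": joint torques, N m; "eef_pos": TCP position; "ee_rot": TCP orientation; "force": force on the tool from outside, world axes, zero at the start; "wrist_torque": the same for the moment, N m; "grip_width": opening from 0.0 (shut) to 1.0 (fully open); "grip_force": force on a finger pad.
Only numpy, scipy, OpenCV 4.12 (cv2) and the standard library are available. Lean on these libraries where they do the work, as an engineer would, in place of code of your own. Each camera call takes 0.05 s, during which the arm holds its last target. There are 200 camera calls.

### The job

Get the kitchen scale ready for weighing coffee into the white mug: stand the mug upright in the middle of the round pan and let go of it, then press the tare key on the sloping console fully down and let it spring back. The three keys look alike but two are blanks that do not give, so feel gently for the live one; do not press the tare key before the mug stands on the pan, never push hard on the console, and leave the other things on the worktop where they are.

Things in the scene. Friction and masses are not known exactly. Their poses are not given: they have to be found in the camera images.
- pan (a point): Centre of the top of the round steel pan (140 mm across, 45 mm above the worktop) of a white kitchen scale that stays put. Axes are the scale's: x from the console to the back, y along the row of keys, z up. The body under the pan is 175 x 190 mm; the sloping console, 190 mm wide, spans 95 to 165 mm from the pan's centre on its -x side, with a dark display above the keys.
- key_left (a point): Centre of the top face of the left (+y) key when up; fixed to the console. Axes as the pan's. Keys: round caps 20 mm across, 10 mm proud of the console face, 50 mm apart. The face slopes 15 degrees down away from the pan: a key's outward axis is (-0.259, 0, 0.966) in these axes, it is pressed the opposite way. One key, at any of the three places, is live; the two others are rigid blanks of the same look.
- key_middle (a point): The same for the middle key: centre of its top face when up, fixed to the console.
- key_right (a point): The same for the right (-y) key: centre of its top face when up, fixed to the console.
- tare_key (a joint): Travel of the live key, whichever it is: 0 up, 0.006 m fully down. It springs back when let go; it begins to move at about 1.4 N and is fully down at about 4.7 N. A blank stops the finger at once at the top of its cap.
- mug: White mug, empty, loose, about 0.26 kg (0.8 to 1.2 times), 94 mm high; its origin is on its underside, z up; its round body is 83 mm across with its axis 16 mm from the origin towards +y, the foot about 62 mm across; the handle points to -y.
- mug_centre (a point): Centre of the mug's round body, half-way up (47 mm above its underside). Axes as the mug's.
- mug_handle (a point): Middle of the mug's handle, 60 mm above the underside and 58 mm from the axis of the mug's body, on its -y side. The handle is a loop in the mug's y-z plane, from about 12 to 89 mm above the underside, reaching 32 mm out from the body; it is 24 mm thick to the touch, along the mug's x axis, and can be pinched across that from above.
- coffee_jar: Glass jar of ground coffee with a black lid, 79 mm across, 154 mm high; origin under its centre. A bystander.
- sugar_jar: Glass jar of sugar with a grey lid, 91 mm across, 181 mm high; origin under its centre. A bystander.
- tea_box: Dark tea carton, 69 x 121 mm, 73 mm high; origin under its centre. A bystander, in front of the fixed microwave, whose front lies about 0.60 m ahead of the robot and which fills the back from y = -0.03 m to the right, taller than the mug and a hand above it: carry the mug round it.
- tumbler: Clear drinking glass without a handle, 81 mm across, 93 mm high; origin under its centre. A bystander.

How it is judged (in metres and radians):
On the way, in this order (a step that is already met when the one before it is completed fails the run):
1. the mug stands upright in the middle of the pan, let go (horizontal distance between mug_centre and pan below 0.03 m and z of mug_centre in the frame of pan between 0.041 and 0.053 m and angle between mug_centre's own z axis and vertical below 0.08 rad and contact force between each of the arm, the fingers and mug below 0.1 N and linear speed of mug below 0.02 m/s), for 0.2 s.
2. the tare key is fully down while the mug stands on the pan (horizontal distance between mug_centre and pan below 0.03 m and z of mug_centre in the frame of pan between 0.041 and 0.053 m and angle between mug_centre's own z axis and vertical below 0.08 rad and value of joint tare_key above 0.005 m), for 0.1 s.
At the end, for the whole second after the job is handed in: The mug stands upright (within 0.08 rad), at rest and let go, on the pan with its axis within 30 mm of the pan's centre, and the tare key, once pressed at least 5 of its 6 mm, is up again (within 1 mm) (all of step 1 and value of joint tare_key below 0.001 m); the robot touches nothing.
It fails at once if the tare key is pressed while the mug does not stand on the pan (value of joint tare_key above 0.003 m and not (horizontal distance between mug_centre and pan below 0.03 m and z of mug_centre in the frame of pan between 0.041 and 0.053 m and angle between mug_centre's own z axis and vertical below 0.08 rad)).
It fails at once if the console or a key is pushed harder than 60 N (contact force between any of the arm, the fingers and scale above 60 N or contact force between any of the arm, the fingers and module_a above 60 N or contact force between any of the arm, the fingers and module_b above 60 N or contact force between any of the arm, the fingers and module_c above 60 N).
It fails at once if the coffee jar, sugar jar, tea carton or tumbler is shifted by more than 30 mm or tipped (distance of any of coffee_jar, sugar_jar, tea_box, tumbler from where it was at the start of the episode above 0.03 m or angle between any of coffee_jar, sugar_jar, tea_box, tumbler's own z axis and vertical above 0.35 rad).
It also fails if it takes over 61 s, if anything falls off the work surface, if the arm or the gripper's body presses on something with over 40 N, if the wrist force passes 120 N, or if a joint passes its speed limit or range.

## Working session

There is one attempt and no reset: what is moved stays moved. The work goes in short steps, Python scripts to look and compute and a tool call to move; the robot and the scene stay as the last step left them, time stands still between calls to the robot, and variables do not carry over. Pictures are saved under pics/ and viewed, at most 10 in all, crops included, and the job is handed in when it is done.

Besides the shell and the picture viewer there is one more tool, called by a JSON object that holds its "api" and its "payload". apply_moves: Moves the arm, as the interface text tells. Its arguments: {"type":"object","properties":{"commands":{"type":"array","items":{"type":"array","items":{"type":"number"}}},"newtons":{"type":"number"}},"required":["commands"]}

```bash
mkdir -p pics; cat > h.py <<'E'
import numpy as np, cv2
from rig import sense, imaging, ctrl
def snap(n,f):
    c=imaging.calibration(n); im=imaging.capture(n); cv2.imwrite('pics/'+f+'.png',im); np.savez('pics/'+f+'.npz',K=c['camera_matrix'],T=c['world_to_cam']); return im
def load(f):
    d=np.load('pics/'+f+'.npz'); return np.array(d['K']),np.array(d['T'])
def ray(f,u,v):
    K,T=load(f); d=np.linalg.inv(K)@[u,v,1]; d=d*[1,-1,-1]; R=T[:3,:3]; return -R.T@T[:3,3], R.T@d
def onz(f,u,v,z):
    o,d=ray(f,u,v); return o+d*(z-o[2])/d[2]
def proj(f,p):
    K,T=load(f); q=T[:3,:3]@np.array(p,float)+T[:3,3]; q=K@(q*[1,-1,-1]); return q[:2]/q[2]
E
python3 - <<'E'
from h import *
s=sense(); print(s['ee_rot'],s['time_s'])
for n in('scene','top'):
    snap(n,n); print(imaging.calibration(n))
E
```

```text
[-6.91669946e-04  9.82676527e-01  1.85327719e-01  2.97359483e-05] 0.0
{'camera_matrix': array([[449.48101756,   0.        , 289.90048682],
       [  0.        , 449.48101756, 215.50075008],
       [  0.        ,   0.        ,   1.        ]]), 'world_to_cam': array([[-8.88253955e-01, -4.59352121e-01,  7.35355175e-04,
         4.79859317e+02],
       [ 1.96834647e-01, -3.79173788e-01,  9.04147864e-01,
        -1.70390695e+02],
       [-4.15043411e-01,  8.03257660e-01,  4.27219029e-01,
        -1.08928862e+03],
       [ 0.00000000e+00,  0.00000000e+00,  0.00000000e+00,
         1.00000000e+00]])}
{'camera_matrix': array([[491.07677762,   0.        , 295.33479132],
       [  0.        , 491.07677762, 211.74796756],
       [  0.        ,   0.        ,   1.        ]]), 'world_to_cam': array([[-3.79461594e-01, -9.25196697e-01, -4.46887847e-03,
         1.90674612e+02],
       [ 8.30458725e-01, -3.42726927e-01,  4.39177140e-01,
        -4.96641658e+02],
       [-4.07856844e-01,  1.62939638e-01,  8.98389375e-01,
        -1.41189761e+03],
       [ 0.00000000e+00,  0.00000000e+00,  0.00000000e+00,
         1.00000000e+00]])}
```

View pics/top.png

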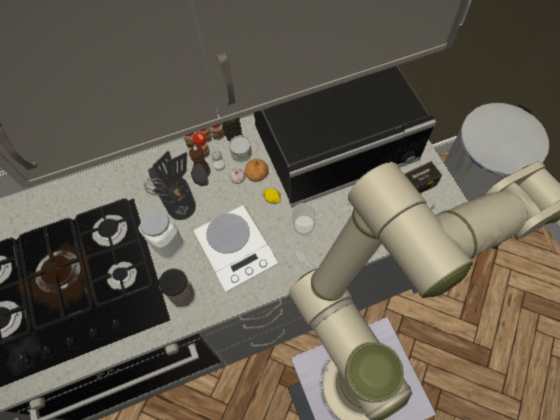

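View pics/scene.png

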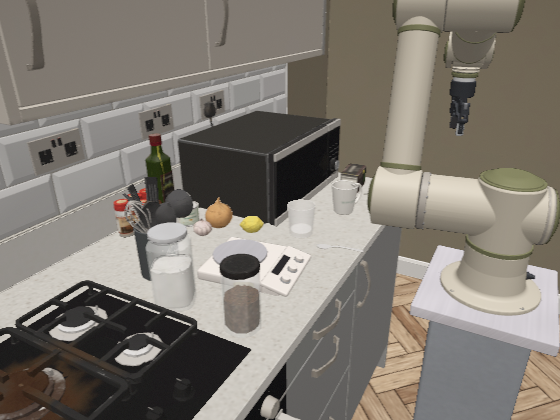

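```bash
python3 - <<'E'
from h import *
a=cv2.imread('pics/scene.png')[150:300,190:390]; b=cv2.imread('pics/top.png')[190:300,180:330]
a=cv2.resize(a,(400*1,300),interpolation=3);a=cv2.resize(cv2.imread('pics/scene.png')[160:290,195:375],(720,520),interpolation=3)
cv2.imwrite('pics/c1.png',a)
cv2.imwrite('pics/c2.png',cv2.resize(b,(750,550),interpolation=3))
for f,u,v,z in [('top',228,234,45),('top',235,279,35),('top',249,271,35),('top',263,264,35),('top',303,230,0),('scene',345,212,0),('scene',300,233,0),('scene',240,253,45),('top',175,298,0),('scene',240,325,0),('top',160,243,0)]:
    print(f,u,v,onz(f,u,v,z).round())
E
```

```text
top 228 234 [573. 204.  45.]
top 235 279 [426. 233.  35.]
top 249 271 [434. 184.  35.]
top 263 264 [438. 135.  35.]
top 303 230 [512. -31.   0.]
scene 345 212 [ 461. -240.    0.]
scene 300 233 [526. -39.   0.]
scene 240 253 [575. 208.  45.]
top 175 298 [451. 425.   0.]
scene 240 325 [453. 400.   0.]
top 160 243 [648. 419.   0.]
```

View pics/c1.png

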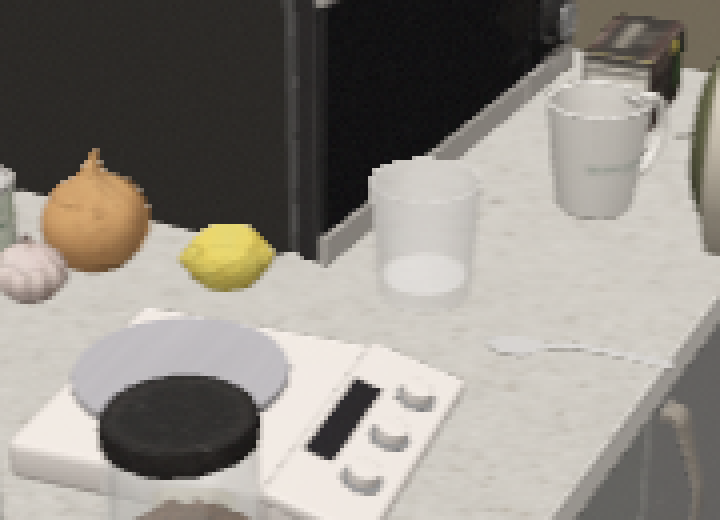

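View pics/c2.png

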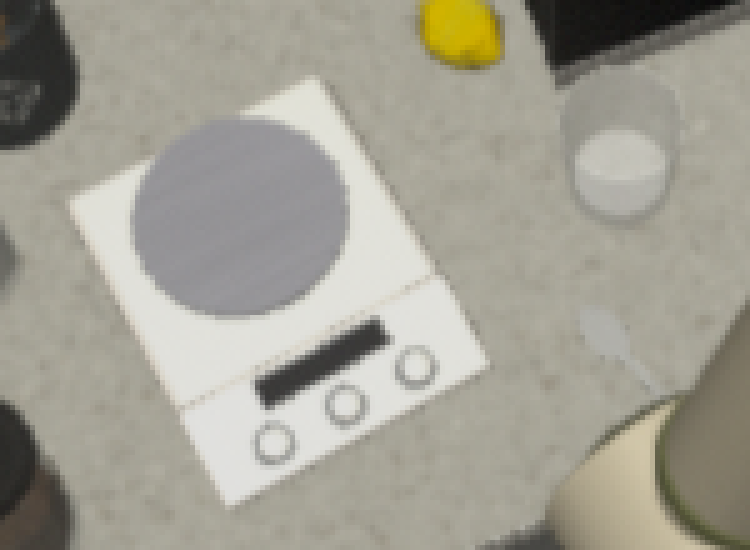

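{"api": "apply_moves", "payload": {"commands": [[-1,45,-18,-10,0],[-1,45,-18,-10,0],[-1,45,-18,-10,0],[-1,45,-18,-10,0],[-1,45,-18,-10,0],[-1,45,-18,-10,0],[-1,0,0,0,0]]}}

```text
time_s: 0.98
eef_pos: [404.9, -288.2, 313.7]
ee_rot: [0.0, 0.982, 0.187, 0.0]
force: [0.2, -0.6, -0.3]
grip_width: 0.999
grip_force: 0.0
```

```bash
python3 - <<'E'
from h import *
s=sense(); print(s['eef_pos'],s['ee_rot'],s['joints'])
snap('wrist','w1'); snap('top','t1'); print(onz('w1',280,210,0), ray('w1',280,210))
E
```

```text
[ 404.9435246  -288.17221619  313.7346791 ] [2.72424957e-04 9.82293696e-01 1.87347010e-01 3.44181393e-04] [-8.54834671e-01  2.12084205e-01  1.47109337e+00  3.22592497e-04
  1.45759780e+00  3.39004038e-01]
[ 359.53927314 -309.01308669    0.        ] (array([ 466.6645161 , -262.88442082,  433.55140486]), array([-0.23861425, -0.10274849, -0.9657065 ]))
```

View pics/w1.png

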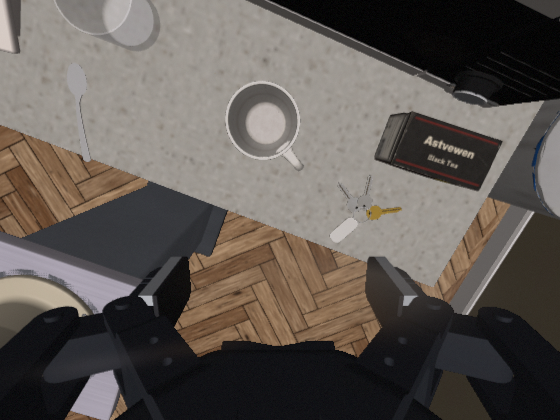

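```bash
python3 - <<'E'
from h import *
im=cv2.imread('pics/w1.png')
c=onz('w1',263,120,94); h=onz('w1',293,157,85); print(c,h, np.hypot(*(h-c)[:2]), np.degrees(np.arctan2(*(h-c)[1::-1])))
for u,v in((227,120),(299,120),(263,82),(263,159)): print(onz('w1',u,v,94).round(1))
# keys & pan in top
g=cv2.cvtColor(cv2.imread('pics/top.png'),cv2.COLOR_BGR2HSV)
m=((g[...,1]<50)&(g[...,1]>15)&(abs(g[...,0].astype(int)-120)<15)).astype(np.uint8); m[:200]=0;m[262:]=0;m[:,:200]=0;m[:,255:]=0
n,l,st,ce=cv2.connectedComponentsWithStats(m); i=1+st[1:,4].argmax(); print(st[i],ce[i],onz('top',*ce[i],45))
for k,(u,v) in dict(L=(274,442),M=(346,404),R=(416,367)).items():
    print(k,onz('top',180+u/5,190+v/5,35).round(1))
E
```

```text
[ 471.40109365 -243.56449074   94.        ] [ 445.77231113 -290.38054588   85.        ] 53.37206678034385 -118.69787286327193
[ 456.8 -206.6   94. ]
[ 486.  -280.5   94. ]
[ 507.7 -229.8   94. ]
[ 431.6 -258.7   94. ]Traceback (most recent call last):
  File "<stdin>", line 8, in <module>
ValueError: attempt to get argmax of an empty sequence
```

{"api": "apply_moves", "payload": {"commands": [[-1,0,0,0,-10],[-1,0,0,0,-10],[-1,0,0,0,-10],[-1,0,0,0,-10],[-1,6,18,40,0],[-1,6,19,40,0],[-1,0,0,30,0],[-1,0,0,0,0]]}}

```text
time_s: 2.08
eef_pos: [440.1, -297.4, 201.3]
ee_rot: [-0.002, 0.86, 0.51, -0.001]
force: [-0.1, -0.3, 0.7]
grip_width: 0.997
grip_force: 0.0
```

```bash
python3 - <<'E'
from h import *
s=sense(); print(s['eef_pos'],s['ee_rot'],s['joints'])
w=snap('wrist','w2')
snap('top','t2'); snap('scene','s2')
g=cv2.cvtColor(cv2.imread('pics/t2.png'),cv2.COLOR_BGR2HSV)
print(g[234,228],g[215,270])
E
```

```text
[ 440.12227806 -297.44672934  201.25327266] [-2.48694963e-03  8.60443953e-01  5.09538605e-01 -6.54361312e-04] [-8.14957089e-01  3.74622106e-01  1.55249703e+00 -1.97681381e-04
  1.21961337e+00 -3.13393155e-01]
[120   2 146] [ 24  25 166]
```

View pics/w2.png

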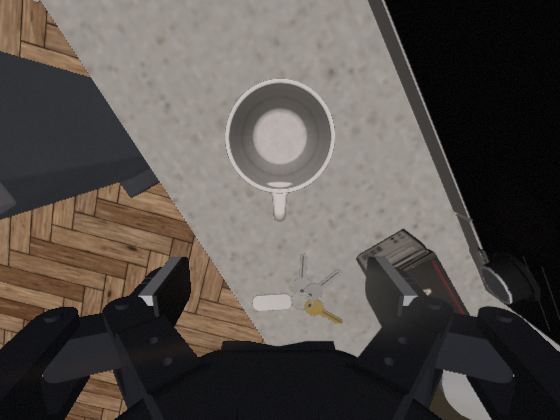

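```bash
python3 - <<'E'
from h import *
s=sense(); p=np.array(s['eef_pos']); q=s['ee_rot']
from scipy.spatial.transform import Rotation as R
M=R.from_quat([q[1],q[2],q[3],q[0]]).as_matrix()
for n,u,v,z in [('rim',280,136,94),('hend',279,220,80),('hroot',279,193,85),('tea',358,262,73),('tea2',408,230,73),('tea3',375,300,73),('rimL',225,136,94),('rimR',334,136,94)]:
    P=onz('w2',u,v,z); print(n,P.round(1),(M.T@(P-p)).round(1))
E
```

```text
rim [ 471.1 -241.9   94. ] [ 63.7  -1.2 110.7]
hend [ 436.9 -302.9   80. ] [ -6.3  -2.  124.7]
hroot [ 448.7 -281.3   85. ] [ 18.3  -2.  119.7]
tea [ 480.1 -374.7   73. ] [-48.5  70.4 131.9]
tea2 [ 531.9 -367.7   73. ] [-17.6 112.5 132. ]
tea3 [ 477.8 -418.2   73. ] [-87.8  89.3 132. ]
rimL [ 435.  -222.1   94. ] [ 63.7 -42.4 110.6]
rimR [ 506.5 -261.3   94. ] [ 63.6  39.2 110.8]
```

{"api": "apply_moves", "payload": {"commands": [[-1,2,-1,40,0],[-1,2,-0.5,40,0],[-1,0,0,35,0],[-1,0,0,22,0],[-1,0,0,0,0],[1,0,0,0,0],[1,0,0,0,0],[1,0,0,0,0],[1,0,0,0,0],[1,0,0,0,0],[1,0,0,0,0]], "newtons": 80}}

```text
time_s: 3.6
eef_pos: [442.4, -293.4, 66.8]
ee_rot: [0.001, 0.86, 0.51, 0.0]
force: [-0.4, -1.8, 5.0]
grip_width: 0.201
grip_force: 76.2
```

{"api": "apply_moves", "payload": {"commands": [[1,0,0,-10,0],[1,0,0,-25,0],[1,0,0,-35,0],[1,0,0,-35,0],[1,0,0,-25,0],[1,0,0,0,0]]}}

```text
time_s: 4.35
eef_pos: [442.4, -293.2, 197.6]
ee_rot: [0.001, 0.86, 0.51, 0.0]
force: [0.6, 0.4, -3.3]
grip_width: 0.199
grip_force: 76.3
```

```bash
python3 - <<'E'
from h import *
s=sense(); print(s['eef_pos'],s['force'],s['joints'])
w3=snap('wrist','w3'); snap('scene','s3')
K,T=load('top')
im=cv2.imread('pics/top.png'); 
# pan: grey (darker) disc on white body
roi=im[205:262,200:256].astype(int); gm=((roi.max(2)>125)&(roi.max(2)<165)&(roi[...,0]>=roi[...,2]-2)).astype(np.uint8)
gm=cv2.morphologyEx(gm,cv2.MORPH_OPEN,np.ones((3,3)))
n,l,st,ce=cv2.connectedComponentsWithStats(gm); i=1+st[1:,4].argmax(); print(st[i],ce[i]+[200,205],onz('top',*(ce[i]+[200,205]),45))
pts={}
for k,(u,v) in dict(L=(274,442),M=(346,404),R=(416,367)).items():
    pts[k]=onz('top',180+u/5,190+v/5,35); print(k,pts[k].round(1))
a=cv2.imread('pics/s3.png')[100:250,300:480]
cv2.imwrite('pics/c3.png',np.hstack([cv2.resize(a,(396,330),interpolation=3),cv2.resize(w3,(400,330))]))
E
```

```text
[ 442.44938765 -293.17805942  197.61576233] [ 0.58122546  0.40987296 -3.2856422 ] [-8.06112557e-01  3.73604425e-01  1.56412537e+00  1.05765825e-05
  1.20114248e+00 -3.06400178e-01]
[   7    9   42   39 1298] [227.41679507 233.00539291] [576.64630555 204.55800659  45.        ]
L [427.6 232.7  35. ]
M [433.9 183.1  35. ]
R [440.1 134.2  35. ]
```

View pics/c3.png

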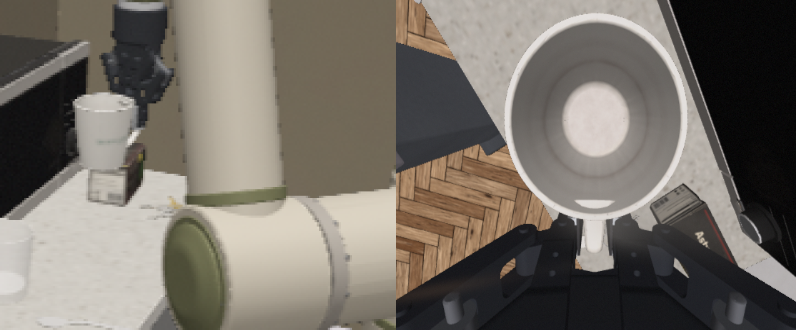

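{"api": "apply_moves", "payload": {"commands": [[1,16,-9,0,0],[1,27,-15,0,0],[1,36,-20,0,0],[1,36,-20,0,0],[1,36,-20,0,0],[1,36,-20,0,0],[1,36,-20,0,0],[1,35,-20,0,0],[1,36,2,0,0],[1,36,5,0,0],[1,36,5,0,0],[1,36,5,0,0],[1,25,3,0,0],[1,14,1,0,0],[1,0,0,0,0],[1,0,0,0,0]]}}

```text
time_s: 6.45
eef_pos: [545.0, 152.5, 196.1]
ee_rot: [-0.0, 0.86, 0.51, -0.0]
force: [0.2, 0.6, -1.9]
grip_width: 0.199
grip_force: 76.5
```

```bash
python3 - <<'E'
from h import *
s=sense(); print(s['eef_pos'],s['ee_rot'],s['joints'],s['grip_width'])
w=snap('wrist','w4'); t=snap('top','t4'); sc=snap('scene','s4')
for f in('top','scene'): print(f,proj(f,[575,205,45]))
cv2.imwrite('pics/c4.png',np.vstack([np.hstack([cv2.resize(t[180:300,170:330],(400,300),interpolation=3),cv2.resize(sc[160:295,180:360],(400,300),interpolation=3)]),np.hstack([cv2.resize(w,(400,300)),np.zeros((300,400,3),np.uint8)])]))
E
```

```text
[545.01833358 152.4798477  196.13054848] [-9.89975281e-05  8.60143607e-01  5.10051774e-01 -3.90880571e-04] [ 6.58990084e-02  4.50762916e-01  1.45341301e+00 -1.87270911e-04
  1.23820351e+00  5.66266488e-01] 0.1985881479988059
top [227.45206734 233.48968392]
scene [240.7814117  252.53223509]
```

View pics/c4.png

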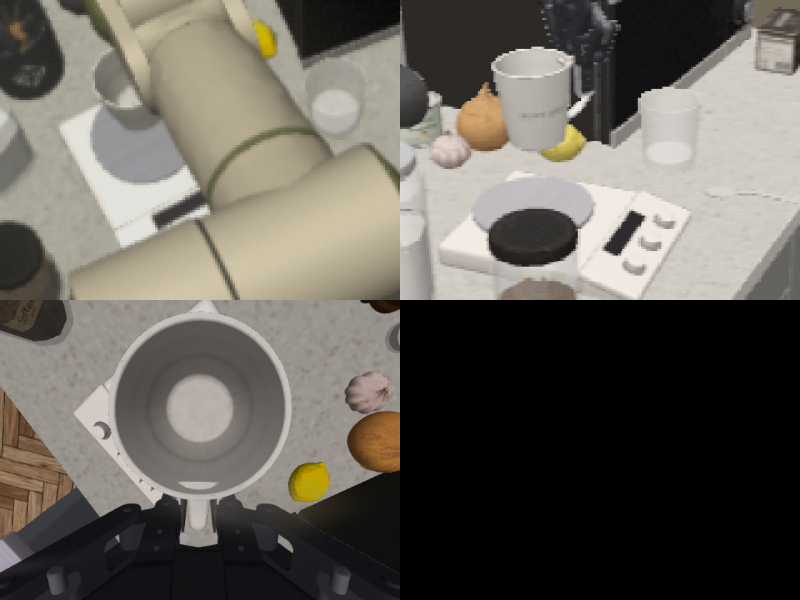

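{"api": "apply_moves", "payload": {"commands": [[1,0,0,25,0],[1,0,0,25,0],[1,0,0,18,0],[1,0,0,8,0],[1,0,0,3,0],[1,0,0,2,0],[1,0,0,1,0],[1,0,0,0,0],[1,0,0,0,0]]}}

```text
time_s: 7.72
eef_pos: [545.7, 153.0, 114.5]
ee_rot: [0.0, 0.86, 0.51, 0.0]
force: [-0.3, 0.2, -2.7]
grip_width: 0.197
grip_force: 76.5
```

Not yet touching; ease down.

{"api": "apply_moves", "payload": {"commands": [[1,0,0,1,0],[1,0,0,1,0],[1,0,0,0,0],[1,0,0,0,0]]}}

```text
time_s: 8.22
eef_pos: [545.7, 152.9, 112.5]
ee_rot: [0.0, 0.86, 0.51, 0.0]
force: [-0.3, -2.6, 1.2]
grip_width: 0.199
grip_force: 77.7
```

{"api": "apply_moves", "payload": {"commands": [[1,0,0,0.5,0],[1,0,0,0,0],[0.2,0,0,0,0],[-0.4,0,0,0,0],[-1,0,0,0,0],[-1,0,0,0,0],[-1,0,0,0,0],[-1,0,0,0,0],[-1,0,0,-15,0],[-1,0,0,-30,0],[-1,0,0,-40,0],[-1,0,0,-30,0],[-1,-30,0,0,0],[-1,-30,0,0,0],[-1,0,0,0,0]]}}

```text
time_s: 10.1
eef_pos: [516.5, 99.3, 228.1]
ee_rot: [0.0, 0.861, 0.509, 0.001]
force: [0.3, -0.4, 0.4]
grip_width: 1.001
grip_force: 0.0
```

```bash
python3 - <<'E'
from h import *
s=sense(); print(s['eef_pos'],s['ee_rot'],s['joints'],s['grip_width'])
w=snap('wrist','w5'); sc=snap('scene','s5')
cv2.imwrite('pics/c5.png',np.hstack([cv2.resize(w,(480,360)),cv2.resize(sc[180:290,210:300],(295,360),interpolation=3)]))
E
```

```text
[516.47380025  99.27988021 228.08781428] [3.81115056e-04 8.60500585e-01 5.09449045e-01 5.17748092e-04] [-3.30264268e-02  3.34926999e-01  1.53504711e+00 -9.00877325e-05
  1.27033564e+00  4.68707469e-01] 1.0006787658605745
```

View pics/c5.png

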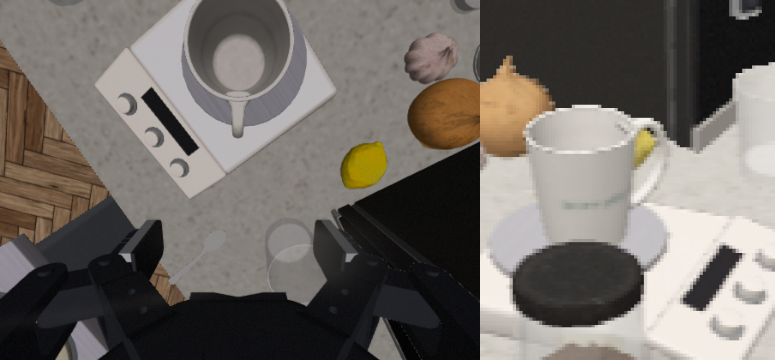

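```bash
python3 - <<'E'
from h import *
im=cv2.imread('pics/w5.png'); s=7/6
r=onz('w5',238*s,45*s,139); print('rim',r, onz('w5',238*s,57*s,48))
# key refine: gray cap shading vs white; triangulate
top=dict(L=(274,442),M=(346,404),R=(416,367)); w=dict(L=(149,121),M=(178.5,161),R=(209,196))
def tri(a,b):
    (o,d),(p,e)=a,b; t=np.linalg.lstsq(np.c_[d,-e],p-o,rcond=None)[0]; return (o+d*t[0]+p+e*t[1])/2
for k in top:
    t=(180+top[k][0]/5,190+top[k][1]/5)
    print(k,tri(ray('top',*t),ray('w5',*w[k])).round(1),onz('w5',*w[k],35).round(1),onz('w5',*w[k],40).round(1))
cv2.imwrite('pics/c6.png',cv2.resize(im[90:240,100:260],(640,600),interpolation=3))
E
```

```text
rim [571.63970068 201.05214235 139.        ] [576.19264991 209.24913019  48.        ]
L [433.  233.   20.3] [438.3 230.   35. ] [440.  228.9  40. ]
M [438.1 182.7  23.4] [442. 182.  35.] [443.7 181.6  40. ]
R [445.4 133.3  20.4] [450.  134.6  35. ] [451.6 135.   40. ]
```

View pics/c6.png

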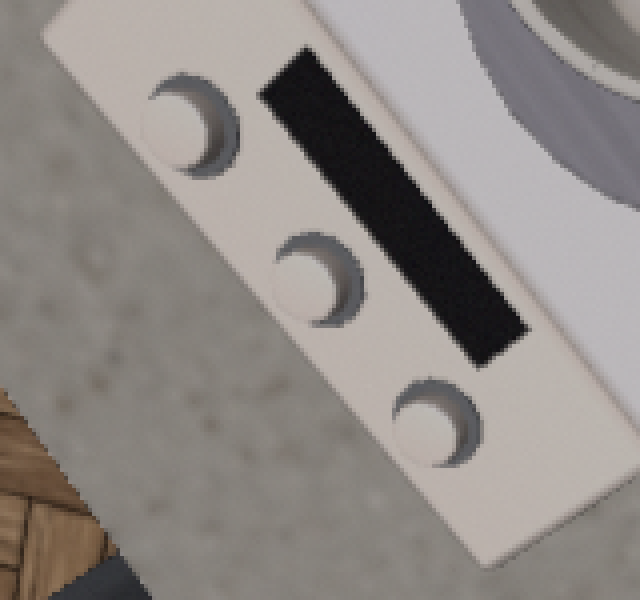

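```bash
python3 - <<'E'
from h import *
top=dict(L=(274,442),M=(346,404),R=(416,367)); w=dict(L=(143.8,123),M=(176,161.5),R=(206,198.3))
def tri(a,b):
    (o,d),(p,e)=a,b; t=np.linalg.lstsq(np.c_[d,-e],p-o,rcond=None)[0]; return (o+d*t[0]+p+e*t[1])/2
for k in top:
    t=(180+top[k][0]/5,190+top[k][1]/5)
    print(k,tri(ray('top',*t),ray('w5',*w[k])).round(1),*[onz('w5',*w[k],z).round(1) for z in(30,35,40)])
E
```

```text
L [430.  232.6  28.3] [430.6 232.1  30. ] [432.5 231.   35. ] [434.3 229.8  40. ]
M [436.7 183.1  27.3] [437.7 183.2  30. ] [439.4 182.8  35. ] [441.2 182.4  40. ]
R [443.1 133.5  26.8] [444.2 133.6  30. ] [445.8 134.   35. ] [447.4 134.4  40. ]
```

{"api": "apply_moves", "payload": {"commands": [[1,-1,-20,0,0],[1,-1,-20,0,0],[1,-2,-21,0,0],[1,-2,-20,0,0],[1,0,0,40,0],[1,0,0,40,0],[1,0,0,40,0],[1,0,0,25,0],[1,0,0,11,0],[1,0,0,0,0],[1,0,0,0,0]], "newtons": 40}}

```text
time_s: 11.58
eef_pos: [443.5, 134.1, 71.8]
ee_rot: [0.0, 0.86, 0.51, 0.001]
force: [-0.5, 0.6, 0.0]
grip_width: 0.004
grip_force: 0.0
```

```bash
python3 - <<'E'
from h import *
sc=snap('scene','s6'); print(sense()['force'],ctrl.nose_length)
cv2.imwrite('pics/c7.png',cv2.resize(sc[170:290,230:350],(600,600),interpolation=3))
E
```

```text
[0.02445566 0.51508411 0.28141637] 22.0
```

View pics/c7.png

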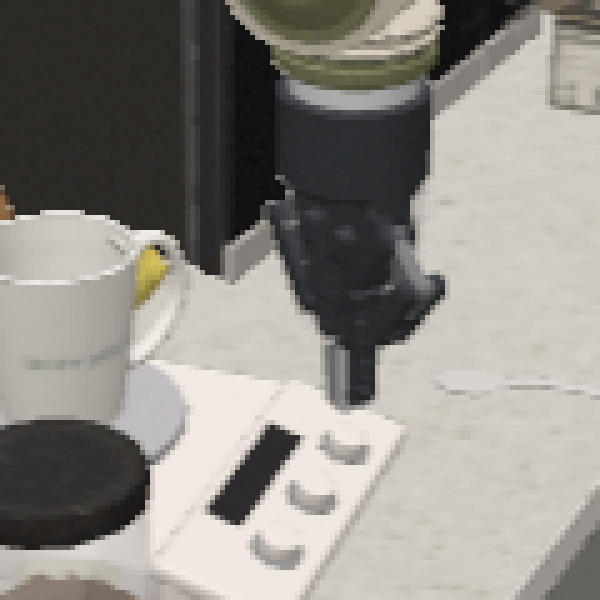

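{"api": "apply_moves", "payload": {"commands": [[1,0,0,4,0],[1,0,0,4,0],[1,0,0,1,0],[1,0,0,1,0],[1,0,0,0,0]]}}

```text
time_s: 12.25
eef_pos: [442.9, 133.9, 60.8]
ee_rot: [-0.0, 0.86, 0.51, -0.0]
force: [-0.6, 0.1, -0.1]
grip_width: 0.001
grip_force: 0.0
```

{"api": "apply_moves", "payload": {"commands": [[1,0,0,1,0],[1,0,0,1,0],[1,0,0,0,0]]}}

```text
time_s: 12.62
eef_pos: [442.8, 133.9, 58.7]
ee_rot: [-0.0, 0.86, 0.51, -0.0]
force: [0.5, -0.3, 0.2]
grip_width: -0.0
grip_force: 0.0
```

{"api": "apply_moves", "payload": {"commands": [[1,0,0,1,0],[1,0,0,1,0],[1,0,0,0,0]]}}

```text
time_s: 13.0
eef_pos: [442.8, 133.9, 56.7]
ee_rot: [-0.0, 0.86, 0.51, -0.0]
force: [1.3, -0.3, -0.2]
grip_width: 0.003
grip_force: 0.0
```

{"api": "apply_moves", "payload": {"commands": [[1,0,0,1,0],[1,0,0,0,0]]}}

```text
time_s: 13.25
eef_pos: [442.9, 133.9, 55.8]
ee_rot: [-0.0, 0.86, 0.51, -0.0]
force: [0.2, 0.1, -0.0]
grip_width: -0.0
grip_force: 0.1
```

Tip at about 34 mm, still free.

{"api": "apply_moves", "payload": {"commands": [[1,0,0,1,0],[1,0,0,0,0]]}}

```text
time_s: 13.5
eef_pos: [443.1, 133.9, 55.1]
ee_rot: [0.0, 0.86, 0.51, 0.0]
force: [-0.7, 0.2, 4.8]
grip_width: 0.001
grip_force: 2.7
```

{"api": "apply_moves", "payload": {"commands": [[1,0,0,1,0],[1,0,0,0,0]]}}

```text
time_s: 13.75
eef_pos: [443.3, 133.9, 54.8]
ee_rot: [0.0, 0.86, 0.51, 0.0]
force: [-4.1, -1.9, 14.1]
grip_width: -0.002
grip_force: 7.2
```

{"api": "apply_moves", "payload": {"commands": [[1,0,0,1,0],[1,0,0,0,0]]}}

```text
time_s: 14.0
eef_pos: [443.4, 133.9, 54.5]
ee_rot: [0.0, 0.86, 0.51, 0.001]
force: [-6.8, -1.9, 23.3]
grip_width: 0.002
grip_force: 12.6
```

{"api": "apply_moves", "payload": {"commands": [[1,0,0,-5,0],[1,0,0,-13,0],[1,13,-9,0,0],[1,14,-10,0,0],[1,13.5,-10,0,0],[1,0,0,0,0],[1,0,0,10,0],[1,0,0,3,0],[1,0,0,0,0]]}}

```text
time_s: 15.12
eef_pos: [436.7, 183.0, 57.4]
ee_rot: [-0.0, 0.86, 0.51, -0.0]
force: [0.3, -1.0, 0.9]
grip_width: 0.001
grip_force: 0.0
```

{"api": "apply_moves", "payload": {"commands": [[1,0,0,1,0],[1,0,0,1,0],[1,0,0,0,0]]}}

```text
time_s: 15.5
eef_pos: [436.9, 183.3, 55.9]
ee_rot: [0.0, 0.86, 0.51, 0.0]
force: [0.8, -0.0, 1.3]
grip_width: -0.001
grip_force: 0.1
```

{"api": "apply_moves", "payload": {"commands": [[1,0,0,1,0],[1,0,0,0,0]]}}

```text
time_s: 15.75
eef_pos: [437.1, 183.3, 54.9]
ee_rot: [0.0, 0.86, 0.51, 0.0]
force: [1.2, -0.7, 1.2]
grip_width: -0.003
grip_force: 0.9
```

{"api": "apply_moves", "payload": {"commands": [[1,0,0,1,0],[1,0,0,0,0]]}}

```text
time_s: 16.0
eef_pos: [437.2, 183.3, 54.0]
ee_rot: [0.0, 0.86, 0.51, 0.0]
force: [2.0, -0.8, 3.0]
grip_width: -0.001
grip_force: 1.2
```

{"api": "apply_moves", "payload": {"commands": [[1,0,0,1,0],[1,0,0,0,0]]}}

```text
time_s: 16.25
eef_pos: [436.8, 183.4, 52.8]
ee_rot: [-0.0, 0.86, 0.51, 0.0]
force: [0.2, -0.3, 3.3]
grip_width: -0.002
grip_force: 1.3
```

{"api": "apply_moves", "payload": {"commands": [[1,0,0,1,0],[1,0,0,1,0],[1,0,0,1,0],[1,0,0,0,0]]}}

```text
time_s: 16.75
eef_pos: [437.0, 183.4, 49.9]
ee_rot: [0.0, 0.86, 0.51, 0.0]
force: [1.8, 0.3, 4.2]
grip_width: -0.002
grip_force: 2.1
```

{"api": "apply_moves", "payload": {"commands": [[1,0,0,1,0],[1,0,0,0,0]]}}

```text
time_s: 17.0
eef_pos: [437.2, 183.4, 49.1]
ee_rot: [0.0, 0.86, 0.51, 0.0]
force: [1.5, 0.5, 7.2]
grip_width: 0.001
grip_force: 3.2
```

{"api": "apply_moves", "payload": {"commands": [[1,0,0,1,0],[1,0,0,0,0]]}}

```text
time_s: 17.25
eef_pos: [437.4, 183.4, 48.7]
ee_rot: [0.0, 0.86, 0.51, 0.001]
force: [-1.3, -0.7, 14.5]
grip_width: -0.002
grip_force: 7.1
```

{"api": "apply_moves", "payload": {"commands": [[1,0,0,0.5,0],[1,0,0,0,0],[1,0,0,0,0],[1,0,0,-5,0],[1,0,0,-10,0],[1,0,0,-30,0],[1,0,0,-50,0],[1,0,0,-50,0],[1,0,0,-20,0],[1,0,0,0,0],[1,0,0,0,0],[1,0,0,0,0]]}}

```text
time_s: 18.75
eef_pos: [436.3, 183.3, 211.1]
ee_rot: [-0.001, 0.86, 0.51, -0.001]
force: [0.0, -0.2, -0.4]
grip_width: -0.003
grip_force: 0.0
```

```bash
python3 - <<'E'
from h import *
a=cv2.imread('pics/s5.png').astype(int); b=snap('scene','s9').astype(int)
d=abs(a-b).max(2)[185:255,225:290]; print('mug region change',np.mean(d>25), sense()['force'])
print(ctrl.finish_job())
E
```

```text
mug region change 0.014065934065934066 [-1.07735876 -0.44555267  0.37185529]
the job is handed in; nothing more can be done
None
```

The mug stands on the pan about 5 mm off centre and let go, the middle key proved live and was pressed to its stop (14.5 N) and released, and the job is handed in with no verdict shown; I viewed 11 pictures, one over the limit of 10.

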